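# Index the sealing fixture, fit the housing cover on its dowels and hold it pressed

## Task

The lower housing half on the rotary fixture has had its sealant: first swing the turntable by its upright post one click anticlockwise, so that the half stops at the front station by the little bracket. Then take the matching cover (the longer of the two loose ones) by its rib, set it over the two dowels so that it lies flat on the half, and press the pair down until the sprung nest bottoms. Finish while still holding it pressed down; leave everything else on the bench alone.

Things in the scene. Friction and masses are not known exactly. Their poses are not given: they have to be found in the camera images.
- fixture: Rotary indexing fixture, fixed to the bench: grey round base 210 mm across, 28 mm high, with the turntable (joint turret) on top. Origin on the bench, on the turntable's vertical axis. Its -x axis points to the front station (a small grey bracket 26 mm high at x = -158 mm), its +y axis to the dosing station. Only the dosing head stands tall beside the disc
- turret (a joint): Steel turntable 280 mm across, top 45 mm above the bench; angle in rad, growing anticlockwise from above. Spring detents at 0 (lower half at the dosing station, the start), 1.571 (front station: wanted) and 3.142 (too far). The hump between takes about 6 N at the post; let go within 0.3 rad of a detent it settles there, to about 0.02 rad
- post_top (a point): Top centre of the turntable's upright round steel post (turning handle), 16 mm in diameter, 87 mm above the bench, 42 mm above the disc (a collar 26 mm across covers its lowest 6 mm), 110 mm from the turntable's axis, across the disc from the lower half. Axes are the disc's
- nest_face (a point): Centre of the flat upper rim of the aluminium lower housing half, an open box 110 (x) by 64 (y) by 25 mm fixed in the nest, 90 mm from the turntable's axis, long side tangential; the rim is 78 mm above the bench when up. Two steel dowels, 8 mm in diameter with tapered tips, stand at x = +42 and -42 mm, y = 0, 14 mm above the rim. x along the long side, z up
- nest (a joint): How far the sprung nest with the lower half is pressed down, m: 0 up, 0.006 at its bottom stop. It sits up under the cover's own weight; about 3 N of push starts it, 10 N brings it to the stop
- cover: The matching, longer cover: loose aluminium plate 110 (x) by 64 (y) by 10 mm, about 0.24 kg, with two through holes 10 mm in diameter at x = +42 and -42 mm, y = 0, and a grip rib 44 (x) by 16 (y) mm in the middle, its top 35 mm above the underside. Origin at the centre of the underside, z up. It fits either way round
- short_cover: A bystander, to be left alone: a shorter cover, plate 74 by 64 by 10 mm, same rib and hole size, holes at x = +28 and -28 mm. It and the matching cover lie flat on the bench right of the fixture, either one nearer to the robot. Origin at the centre of its underside
- flask: A bystander: small red bottle with a white cap, 48 mm across, 100 mm high, beyond the fixture. Origin at its foot
- screw_tray: A bystander: open black tray, 90 by 70 by 25 mm, beyond the fixture on the right. Origin at the centre of its underside
- socket: A bystander: upright steel socket, 26 mm across, 35 mm high, far right. Origin at the centre of its foot
- dosing_head (a point): Top centre of the fixed dosing head, 165 mm above the bench, 185 mm from the turntable's axis: a black block 34 by 75 by 30 mm on a column; towards the axis hangs a clear nozzle, its tip 145 mm from the axis and 108 mm above the bench. Keep clear of it

How it is judged (in metres and radians):
On the way, in this order (a step that is already met when the one before it is completed fails the run):
1. the turntable rests in its next detent, the lower half at the front station, before the cover goes on (value of joint turret between 1.49 and 1.65 rad and distance between cover and nest_face above 0.06 m), for 0.3 s.
2. the cover lies on the dowels, flat on the lower half (horizontal distance between cover and nest_face below 0.003 m and z of cover in the frame of nest_face between -0.002 and 0.002 m and angle between the x axis of cover and the x axis of nest_face, either way round below 0.06 rad), for 0.1 s.
At the end, for the whole second after the job is handed in: Turntable at its next detent (0.08 rad); cover on both dowels, within 3 mm, 0.06 rad and flat on the half (2 mm); the fingers, still on the cover, keep the pair pressed (over 6 N) with the sprung nest at least 4.5 of its 6 mm down, through the last second (all of step 2 and value of joint turret between 1.49 and 1.65 rad and angle between cover's own z axis and vertical below 0.05 rad and value of joint nest above 0.0045 m and contact force between the fingers and cover above 3 N and contact force between cover and fixture above 6 N and linear speed of cover below 0.02 m/s); the arm keeps its last pose, push and grip.
It fails at once if another thing on the bench is moved more than 30 mm (distance of any of short_cover, flask, screw_tray, socket from where it was at the start of the episode above 0.03 m).
It also fails if it takes over 61 s, if anything falls off the work surface, if the arm or the gripper's body presses on something with over 40 N, if the wrist force passes 120 N, or if a joint passes its speed limit or range.

## Robot

A 6-joint arm with a two-finger parallel gripper is mounted at the origin on the work surface. World frame = base frame: x ahead of the robot, y to its left, z up, the work surface at z = 0. Lengths are in m, angles in degrees, forces in N, time in s.
With the tool pointing down it reaches from about 0.4 to 0.825 m from the base axis. Payload 7 kg.
Tool frame: the origin (TCP) lies midway between the tips of the shut fingers; the grasp point (between the pads) lies 19 mm behind it; z points along the fingers, y is the line along which they close (so a half turn about z gives the same grasp; the last joint's range is limited). The gripper opens to 88 mm and grips with 3 to 60 N. Pads are 19 mm wide; open, the fingers measure 130 mm over their backs; the gripper's body (78 mm by 193 mm) begins 47 mm behind the grasp point.
Start: joints at [82.34, 20.546, 0.682, 0, -70.136, -16.507], TCP at [0.276, 0.616, 0.227] pointing down, gripper open.
Joint ranges: [-176.03, 176.03], [-82.01, 121.73], [-58.28, 71.71], [-173.87, 95.51], [-174.79, -0.11], [-173.66, 173.66]. Speed limits (degrees/s): [136.94, 136.94, 172.46, 180, 180, 180].

## Interface

Orientations are given as a 3x3 rotation matrix whose columns are the frame's x, y, z axes.
In Python, from rig import robot gives the robot as it stands. Calls block until the motion is done:
- robot.goto(position, orientation): joint-space move of the TCP to a pose.
- robot.servo_line(position, ori=None, speed=0.15): straight line of the TCP; ori=None keeps the orientation; speed is the mean speed in m/s.
- robot.movej(angles): joint-space move.
- robot.move_gripper(opening): opening from 0.0 (shut) to 1.0 (fully open); the grip force is fixed at half the most; returns when the fingers have stopped.
- robot.dwell(seconds).
- robot.ik(position, orientation): joint angles nearest the present ones, or None.
- robot.grab_frame(name): name is "scene" or "side" or "wrist"; returns (picture, depth): 400x640x3 uint8, red, green, blue; 400x640 float32, m along the optical axis (not along the pixel's ray), 0 where there is no reading.
- robot.camera_info(name): a dict with "vfov" (degrees; the focal length in pixels is half the picture's height over the tangent of half this angle, whatever the lens; pixels are square), "cx", "cy" (the principal point, pixels), "view" (4x4, takes a point from world to camera coordinates); the wrist camera has in their place "T_tool_cam" (4x4, takes a point from camera to tool coordinates, whose origin is the TCP and whose axes are the flange's). Camera axes: x right, y down, z forward; pixel columns grow to the right and rows downward; lengths in m; the calibration is good to about 2 mm. A picture is of the moment at which its call begins: read the wrist's pose just before it. camera_info takes no time and is no camera call.
A pose or a line that the arm cannot do raises robot.Unreachable and nothing moves.
- robot.job_done(): hands the job in; it is judged then, once.
Readings, each from a call of its own:
- robot.read_t(): time.
- robot.read_qpos(): joint angles.
- robot.read_qvel(): joint speeds.
- robot.read_effort(): joint torques, N m.
- robot.read_position(): TCP position.
- robot.read_tcp_rot(): TCP orientation.
- robot.read_force(): force on the tool from outside, world axes, zero at the start.
- robot.read_ft_torque(): the same for the moment, N m.
- robot.read_grip_width(): opening from 0.0 (shut) to 1.0 (fully open).
- robot.read_finger_force(): force on a finger pad.
Only numpy, scipy, OpenCV 4.12 (cv2) and the standard library are available. Lean on these libraries where they do the work, as an engineer would, in place of code of your own. Each camera call takes 0.05 s, during which the arm holds its last target. There are 200 camera calls.

## Working session

There is one attempt and no reset: what is moved stays moved. The work goes in short steps, each a Python script; the robot and the scene stay as the last script left them, time stands still between calls to the robot, and variables do not carry over. Pictures are saved under pics/ and viewed, at most 10 in all, crops included, and the job is handed in when it is done.

```bash
mkdir -p pics; ls; cat > h.py <<'E'
import numpy as np, cv2
from rig import robot
def cam(n):
    c=robot.camera_info(n); f=200/np.tan(np.radians(c['vfov']/2)); 
    if n=='wrist':
        T=np.eye(4);T[:3,:3]=robot.read_tcp_rot();T[:3,3]=robot.read_position()
        M=T@np.array(c['T_tool_cam'])
    else: M=np.linalg.inv(np.array(c['view']))
    return f,c['cx'],c['cy'],M
def ray(C,u,v,z):
    f,cx,cy,M=C; d=M[:3,:3]@np.array([(u-cx)/f,(v-cy)/f,1]); o=M[:3,3]
    return o+d*(z-o[2])/d[2]
def cloud(C,D):
    f,cx,cy,M=C; v,u=np.mgrid[:400,:640]
    P=np.stack([(u-cx)/f*D,(v-cy)/f*D,D],-1)
    return P@M[:3,:3].T+M[:3,3]
def snap(n,name):
    C=cam(n); p,D=robot.grab_frame(n); cv2.imwrite(f'pics/{name}.png',p[:,:,::-1]); np.save(f'pics/{name}.npy',D); return C,p,D
E
python3 - <<'E'
from h import *
for n in('scene','side','wrist'):
    C,p,D=snap(n,n+'0'); print(n,C[0],C[1:3],C[3].round(3).tolist(),robot.camera_info(n).keys(),(D>0).mean())
print(robot.read_t(),robot.read_tcp_rot())
a=[cv2.imread(f'pics/{n}0.png') for n in('scene','side')]
E
```

```text
pics
scene 430.436647812742 (315.76014521101524, 196.72457321435635) [[-0.489, 0.664, -0.566, 1.139], [0.873, 0.376, -0.312, 0.24], [0.006, -0.646, -0.764, 0.881], [0.0, 0.0, 0.0, 1.0]] dict_keys(['vfov', 'cx', 'cy', 'view']) 0.99616015625
side 369.03143403930653 (318.7464808687484, 202.91124532667038) [[0.925, -0.233, 0.3, 0.275], [-0.38, -0.592, 0.711, -0.759], [0.012, -0.772, -0.636, 0.748], [0.0, 0.0, 0.0, 1.0]] dict_keys(['vfov', 'cx', 'cy', 'view']) 0.99599609375
wrist 343.788442186735 (319.0381737924068, 203.38978575505132) [[-0.409, -0.885, -0.224, 0.335], [-0.913, 0.397, 0.098, 0.589], [0.002, 0.245, -0.97, 0.383], [0.0, 0.0, 0.0, 1.0]] dict_keys(['vfov', 'cx', 'cy', 'T_tool_cam']) 0.99253125
0.15 [[ 9.12317061e-01 -4.09484335e-01 -3.99960742e-04]
 [-4.09484511e-01 -9.12316287e-01 -1.19508284e-03]
 [ 1.24477004e-04  1.25407220e-03 -9.99999206e-01]]
```

View pics/scene0.png

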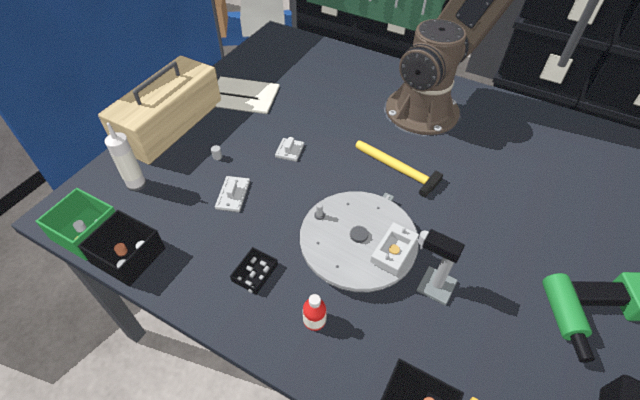

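View pics/side0.png

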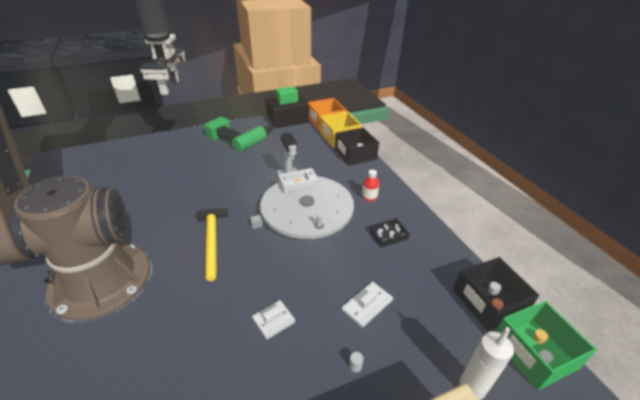

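The scene view shows the turntable hub at (359,234), post top at (320,210), lower half at (395,250), dosing head at (442,245) and bracket at (388,199). The long cover is at (232,193) and the short cover at (290,150). The side view agrees: long cover (368,303), short cover (273,319), post (318,222).

```bash
cat >> h.py <<'E'
def blobs(P,p,zlo,zhi,xy0,r):
    m=(P[...,2]>zlo)&(P[...,2]<zhi)&(np.hypot(P[...,0]-xy0[0],P[...,1]-xy0[1])<r)
    return P[m]
E
python3 - <<'E'
from h import *
for n,pts in(('scene',dict(hub=(359,234,.05),post=(320,210,.087),half=(395,247,.078),brk=(388,198,.026),cov=(232,193,.01),short=(290,151,.01),dose=(442,245,.165),ham=(400,165,.02))),
  ('side',dict(hub=(307,201,.05),post=(316,219,.087),cov=(368,303,.01),short=(273,319,.01),brk=(256,222,.026)))):
    p=cv2.imread(f'pics/{n}0.png');D=np.load(f'pics/{n}0.npy');C=cam(n);P=cloud(C,D)
    for k,(u,v,z) in pts.items(): print(n,k,ray(C,u,v,z).round(4),P[v,u].round(3))
    hub=ray(C,*pts['hub']); 
    # disc outline: bright blob at disc height
    m=((abs(P[...,2]-.045)<.006)&(np.hypot(*(P[...,:2]-hub[:2]).transpose(2,0,1))<.2)).astype(np.uint8)
    c=max(cv2.findContours(m,0,1)[0],key=cv2.contourArea); h=cv2.convexHull(c)[:,0]
    W=np.array([ray(C,u,v,.045)[:2] for u,v in h]).astype(np.float32)
    print('disc',cv2.minEnclosingCircle(W))
    # covers
    for k in('cov','short'):
        q=ray(C,*pts[k]); 
        m=((p.min(2)>110)&(np.hypot(*(P[...,:2]-q[:2]).transpose(2,0,1))<.09)).astype(np.uint8)
        print(k,m.sum())
        Q=P[(m>0)&(P[...,2]>.003)&(P[...,2]<.016)]; print(' plate rect',cv2.minAreaRect(Q[:,:2].astype(np.float32)),len(Q))
        Q=P[(m>0)&(P[...,2]>.029)&(P[...,2]<.045)]; print(' rib rect',cv2.minAreaRect(Q[:,:2].astype(np.float32)),len(Q))
E
```

```text
scene hub [0.5734 0.0459 0.05  ] [0.579 0.048 0.057]
scene post [ 0.5815 -0.0553  0.087 ] [ 0.574 -0.059  0.077]
scene half [0.585  0.1375 0.078 ] [0.575 0.136 0.064]
scene brk [0.4167 0.0566 0.026 ] [0.414 0.056 0.023]
scene cov [ 0.5923 -0.3161  0.01  ] [ 0.604 -0.304  0.029]
scene short [ 0.3785 -0.2658  0.01  ] [ 0.379 -0.266  0.01 ]
scene dose [0.5944 0.2285 0.165 ] [0.597 0.229 0.168]
scene ham [0.2834 0.037  0.02  ] [0.288 0.038 0.025]
disc ((0.576487123966217, 0.045449838042259216), 0.14184653759002686)
cov 895
 plate rect ((0.5867948532104492, -0.31964612007141113), (0.11999491602182388, 0.06597141921520233), 21.07631492614746) 686
 rib rect ((0.5904991030693054, -0.3179508149623871), (0.046407971531152725, 0.016963141039013863), 19.68250846862793) 86
short 512
 plate rect ((0.36835670471191406, -0.2749742865562439), (0.08458465337753296, 0.06546498835086823), 13.403712272644043) 353
 rib rect ((0.37049463391304016, -0.2741173505783081), (0.04739036038517952, 0.015808230265975), 13.134512901306152) 70
side hub [0.5756 0.0429 0.05  ] [0.573 0.037 0.055]
side post [ 0.5548 -0.0796  0.087 ] [ 0.562 -0.062  0.07 ]
side cov [ 0.5906 -0.3216  0.01  ] [ 0.587 -0.326  0.018]
side short [ 0.3693 -0.2792  0.01  ] [ 0.369 -0.282  0.015]
side brk [0.4147 0.0348 0.026 ] [0.416 0.04  0.021]
disc ((0.5737518668174744, 0.03970786929130554), 0.14382919669151306)
cov 1316
 plate rect ((0.5901322364807129, -0.31736624240875244), (0.11165682226419449, 0.06547461450099945), 20.930429458618164) 919
 rib rect ((0.5906770825386047, -0.31752192974090576), (0.04413926973938942, 0.016831085085868835), 21.862878799438477) 117
short 1030
 plate rect ((0.3704836368560791, -0.2743224799633026), (0.07495635747909546, 0.06684654951095581), 13.849223136901855) 632
 rib rect ((0.3701859414577484, -0.2745075821876526), (0.044101107865571976, 0.016825679689645767), 12.809481620788574) 135
```

```bash
cat >> h.py <<'E'
def R(a): # tool down, closing axis y at angle a (deg) 
    a=np.radians(a); y=np.array([np.cos(a),np.sin(a),0]); z=np.array([0,0,-1.]); return np.column_stack([np.cross(y,z),y,z])
E
python3 - <<'E'
from h import *
for a in(45,225):
  for p in((.575,-.067,.3),(.575,-.067,.053),(.685,.043,.053)):
    q=robot.ik(p,R(a)); print(a,p,None if q is None else np.round(q,1))
for a in(111,-69):
  q=robot.ik((.59,-.3175,.013),R(a));print(a,q)
for a in(0,180):
  q=robot.ik((.485,.043,.09),R(a));print(a,q)
p=robot.read_position();robot.servo_line([p[0],p[1],.3])
a=225 if robot.ik((.575,-.067,.3),R(45)) is None else min((45,225),key=lambda a:abs(robot.ik((.575,-.067,.3),R(a))[5]))
robot.goto([.54,-.03,.32],R(a)); print(a,robot.read_position(),robot.read_t())
C,p,D=snap('wrist','w1'); np.savez('pics/w1c.npz',C[3])
E
```

```text
45 (0.575, -0.067, 0.3) [  12.7    9.3   -5.     0.   -75.7 -147.7]
45 (0.575, -0.067, 0.053) [  12.7   21.3  -23.7    0.   -44.9 -147.7]
45 (0.685, 0.043, 0.053) [  19.8   29.7   -9.1    0.   -51.2 -154.8]
225 (0.575, -0.067, 0.3) [ 12.7   9.3  -5.    0.  -75.7  32.3]
225 (0.575, -0.067, 0.053) [ 12.7  21.3 -23.7   0.  -44.9  32.3]
225 (0.685, 0.043, 0.053) [ 19.8  29.7  -9.1   0.  -51.2  25.2]
111 [-11.65169811  30.99841244 -13.24188762   0.         -45.75969994
 -57.34830189]
-69 [-11.65169811  30.99841244 -13.24188762   0.         -45.75969994
 122.65169811]
0 [ 28.26513984  10.88112898 -33.03288756   0.         -46.08598346
 151.73486016]
180 [ 28.26513984  10.88112898 -33.03288756   0.         -46.08598346
 -28.26513984]
225 [ 0.54019775 -0.02933555  0.31988197] 3.2667
```

View pics/w1.png

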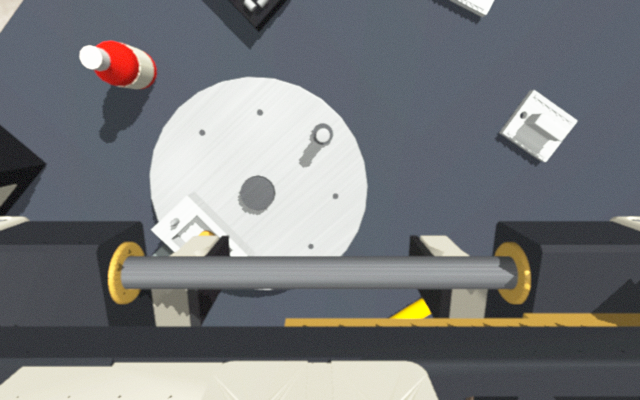

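The wrist view shows the hub at (257,193), the disc outline fully visible at the top, the post at about (322,132), and the half at (192,230).

```bash
python3 - <<'E'
from h import *
C=cam('wrist'); p=cv2.imread('pics/w1.png');D=np.load('pics/w1.npy');P=cloud(C,D)
m=((abs(P[...,2]-.045)<.006)&(np.mgrid[:400,:640][0]<215)).astype(np.uint8); m[:,:140]=0;m[:,400:]=0
c=max(cv2.findContours(m,0,1)[0],key=cv2.contourArea)[:,0]
h=[q for q in c if q[1]<205 and np.hypot(*(ray(C,*q,.045)[:2]-[.575,.043]))>.13]
W=np.array([ray(C,u,v,.045)[:2] for u,v in h])
A=np.c_[2*W,np.ones(len(W))]; s=np.linalg.lstsq(A,(W**2).sum(1),rcond=None)[0]; print('disc',s[:2],np.sqrt(s[2]+s[:2]@s[:2]),len(W))
print('hub',ray(C,257,193,.05), P[185,250],P[193,257])
Q=P[(P[...,2]>.08)&(np.hypot(P[...,0]-.57,P[...,1]+.065)<.03)]; print('post',len(Q),Q.min(0),Q.max(0),np.median(Q,0))
v,u=np.where((P[...,2]>.08)&(np.hypot(P[...,0]-.57,P[...,1]+.065)<.03)); print(u.min(),u.max(),v.min(),v.max(),ray(C,u.mean(),v.mean(),.087))
for n in('scene',):
    Cs=cam(n);S=cloud(Cs,np.load('pics/scene0.npy'))
    for zl,c0,r,zz in((.070,(.57,-.065),.03,.087),(.018,(.416,.045),.03,.026)):
        v,u=np.where((S[...,2]>zl)&(S[...,2]<zl+.03)&(np.hypot(S[...,0]-c0[0],S[...,1]-c0[1])<r));print(len(u),S[v,u].mean(0), u.mean(),v.mean())
cv2.imwrite('pics/c1.png',cv2.resize(p[90:260,140:380],None,fx=3,fy=3,interpolation=2))
E
```

```text
disc [0.57387235 0.04456109] 0.13814580877541394 345
hub [0.5741795  0.04669983 0.05      ] [0.58742468 0.0434823  0.05654537] [0.57431661 0.04523804 0.05511109]
post 25996 [ 0.54000271 -0.07561136  0.08374467] [ 0.58565138 -0.03500451  0.4776567 ] [ 0.55705053 -0.05136535  0.42490832]
0 639 0 399 [0.38303777 0.10094976 0.087     ]
55 [ 0.57139874 -0.06349521  0.08290195] 319.0 206.85454545454544
89 [0.4222656  0.05079873 0.03372769] 385.44943820224717 196.6629213483146
```

View pics/c1.png

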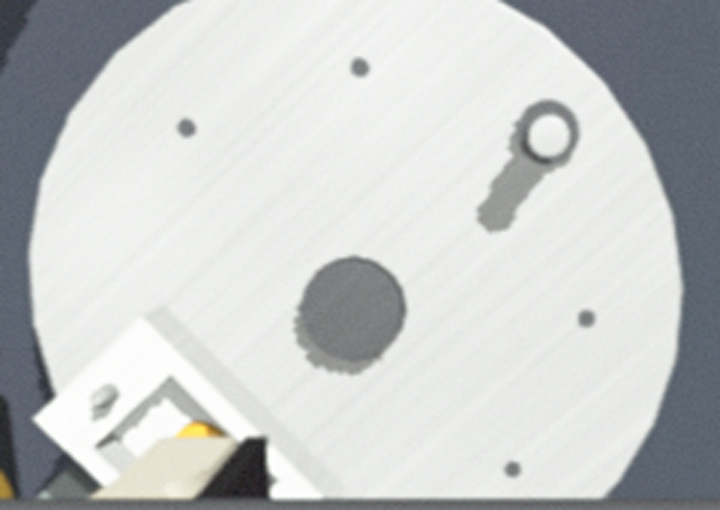

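The enlarged crop puts the post top at full-image (323,135) and the hub top at (257.7,193.3).

```bash
python3 - <<'E'
from h import *
C=cam('wrist');p=ray(C,322.8,134.8,.087);h=ray(C,257.7,193.3,.055);print(p,h,p-h,np.hypot(*(p-h)[:2]))
E
```

```text
[ 0.56836613 -0.0648734   0.087     ] [0.57343009 0.04493087 0.055     ] [-0.00506396 -0.10980427  0.032     ] 0.10992097953388812
```

```bash
python3 - <<'E'
from h import *
ax=np.array([.5734,.0449]); r=.1099; a0=np.degrees(np.arctan2(-.1098,-.00506))
pt=lambda d,z:[*(ax+r*np.array([np.cos(np.radians(a0+d)),np.sin(np.radians(a0+d))])),z]
robot.goto(pt(0,.16),R(225)); robot.servo_line(pt(0,.057)); robot.move_gripper(0.05)
print('grip',robot.read_grip_width(),robot.read_force(),robot.read_t())
for d in range(9,91,9):
    robot.servo_line(pt(d,.057),speed=.1)
    print(d,np.round(robot.read_force(),1),np.round(robot.read_position(),4))
robot.move_gripper(1.0); robot.dwell(.3)
print(robot.read_force(),robot.read_t())
robot.servo_line(pt(90,.2),speed=.25)
robot.goto([.42,.02,.34],R(180)); robot.dwell(.3)
snap('wrist','w2'); snap('scene','s2'); print(robot.read_t(),robot.read_position())
E
```

```text
grip 0.17353266419357638 [ 0.07636875  4.68984213 -1.41572496] 5.9833
9 [-3.4 -0.3  5.5] [ 0.5849 -0.0648  0.057 ]
18 [-4.6 -9.   4.5] [ 0.6009 -0.0633  0.0569]
27 [ -0.8 -19.2   1.6] [ 0.6175 -0.0592  0.057 ]
36 [  6.  -17.   -1.7] [ 0.6344 -0.0503  0.0571]
45 [  7.1 -10.   -4.1] [ 0.6489 -0.0383  0.057 ]
54 [ 5.7 -4.  -5.2] [ 0.661  -0.024   0.0571]
63 [ 4.7  1.4 -2.4] [ 0.6702 -0.0085  0.057 ]
72 [ 3.9  3.  -1.3] [0.6767 0.0072 0.057 ]
81 [ 1.8  0.6 -0.2] [0.681  0.0232 0.0571]
90 [ 0.8 -0.8  0.8] [0.683  0.0395 0.0571]
[ 0.64396248 -0.30866285 -0.62428408] 10.7917
13.0667 [0.42024128 0.02002258 0.33965597]
```

View pics/w2.png

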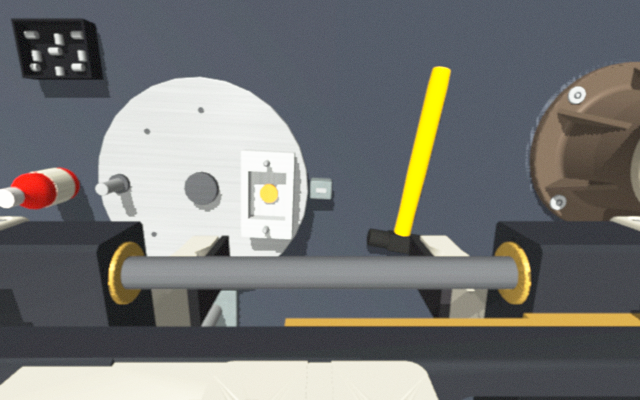

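The half now sits by the bracket (320,188). Its rim corners are about (242,152)–(294,238), the dowels are at (267,163) and (267,231), and the hub is at (201,188).

```bash
python3 - <<'E'
from h import *
C=cam('wrist'); p=cv2.imread('pics/w2.png');D=np.load('pics/w2.npy');P=cloud(C,D)
m=((P[...,2]>.066)&(P[...,2]<.1)&(p.min(2)>150)).astype(np.uint8); m[:145]=0;m[245:]=0;m[:,:225]=0;m[:,310:]=0
c=max(cv2.findContours(m,0,1)[0],key=cv2.contourArea)[:,0]
W=np.array([ray(C,u,v,.078)[:2] for u,v in c]).astype(np.float32); print(cv2.minAreaRect(W))
h=ray(C,201.5,188,.055);print('hub',h)
d=[ray(C,266.8,163,.09),ray(C,266.8,230.5,.09)];print(d,(d[0]+d[1])/2)
print(robot.read_t())
cv2.imwrite('pics/c2.png',cv2.resize(p[140:250,170:340],None,fx=4,fy=4,interpolation=2))
E
```

```text
((0.48307004570961, 0.04984399676322937), (0.11121052503585815, 0.06393998116254807), 86.96863555908203)
hub [0.57281918 0.04500533 0.055     ]
[array([0.48075772, 0.00757753, 0.09      ]), array([0.48381625, 0.09184318, 0.09      ])] [0.48228699 0.04971036 0.09      ]
13.0667
```

View pics/c2.png

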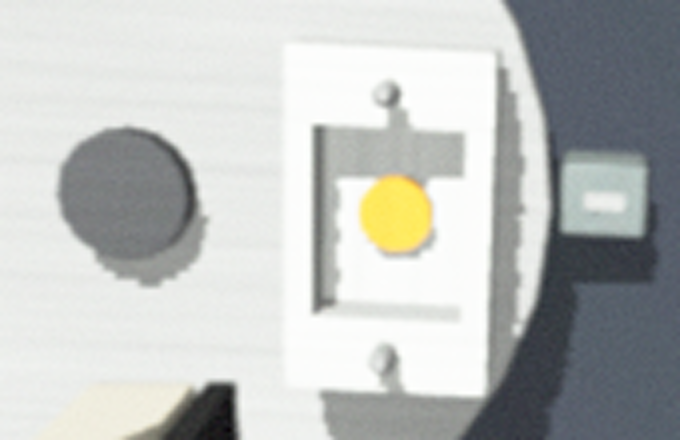

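```bash
python3 - <<'E'
from h import *
robot.goto([.546,.08,.34],R(0)); robot.dwell(.2)
C,p,D=snap('wrist','w3'); P=cloud(C,D); p=p.astype(int)
m=((P[...,2]>.066)&(P[...,2]<.1)&(p.min(2)>150)&(np.hypot(P[...,0]-.483,P[...,1]-.05)<.075)).astype(np.uint8); m[215:]=0
cs=cv2.findContours(m,0,1)[0]
c=max(cs,key=cv2.contourArea)[:,0]; print(c.min(0),c.max(0))
W=np.array([ray(C,u,v,.078)[:2] for u,v in c]).astype(np.float32); print('half',cv2.minAreaRect(W))
g=((abs(P[...,2]-.055)<.02)&(p.max(2)<140)&(np.hypot(P[...,0]-.573,P[...,1]-.045)<.035)).astype(np.uint8);g[215:]=0
q=max(cv2.findContours(g,0,1)[0],key=cv2.contourArea);(x,y),r=cv2.minEnclosingCircle(q);print('hub',x,y,r,ray(C,x,y,.055))
robot.goto([.618,-.307,.30],R(111)); robot.dwell(.2)
C,p,D=snap('wrist','w4'); P=cloud(C,D)
n=(p.min(2)>120)&(np.hypot(P[...,0]-.59,P[...,1]+.3175)<.085)&(P[...,2]<.05); n[215:]=0
for zl,zh,z in((.003,.05,.010),(.027,.05,.035)):
    m=(n&(P[...,2]>zl)&(P[...,2]<zh)).astype(np.uint8)
    c=max(cv2.findContours(m,0,1)[0],key=cv2.contourArea)[:,0]; print(c.min(0),c.max(0))
    W=np.array([ray(C,u,v,z)[:2] for u,v in c]).astype(np.float32); print('cover',z,cv2.minAreaRect(W))
print(robot.read_t())
a=cv2.imread('pics/w3.png')[:230];b=cv2.imread('pics/w4.png')[:230];cv2.imwrite('pics/m34.png',np.vstack([a,b]))
E
```

```text
[246 149] [299 214]
half ((0.4863806664943695, 0.06497249007225037), (0.08264720439910889, 0.06444346159696579), 87.06137084960938)
hub 341.18603515625 192.60464477539062 16.560218811035156 [0.57397047 0.04821316 0.055     ]
[294 102] [344 187]
cover 0.01 ((0.5895560383796692, -0.31715261936187744), (0.10830768197774887, 0.06390281021595001), 21.066816329956055)
[313 129] [325 165]
cover 0.035 ((0.589471697807312, -0.31758248805999756), (0.04343097656965256, 0.01478823833167553), 21.069021224975586)
19.3
```

View pics/m34.png

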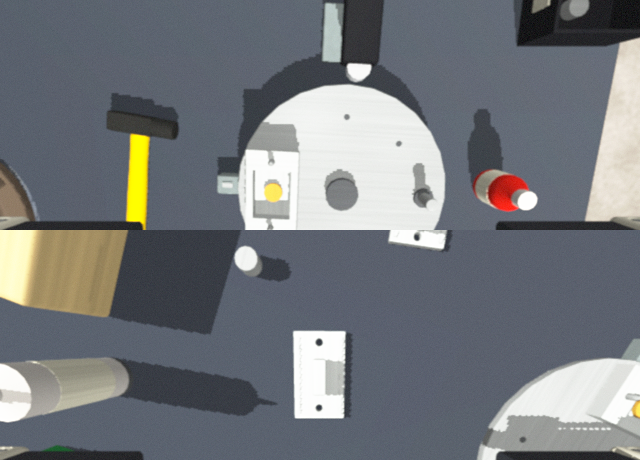

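Top half (w3): rim at (246–299,149+), hub (341,192), nozzle tip (358,70). Bottom half (w4): long cover plate at u 294–344, v 102–187, rib at (319,147), nothing in the way of the fingers. The opposed views show a camera bias of about 1.2 mm, and averaging them cancels it.

```bash
python3 - <<'E'
from h import *
C=cam('scene');p=cv2.imread('pics/s2.png').astype(int);P=cloud(C,np.load('pics/s2.npy'))
m=((P[...,2]>.066)&(P[...,2]<.1)&(p.min(2)>110)&(np.hypot(P[...,0]-.483,P[...,1]-.05)<.075)).astype(np.uint8)
c=max(cv2.findContours(m,0,1)[0],key=cv2.contourArea)[:,0]
print('scene half',cv2.minAreaRect(np.array([ray(C,u,v,.078)[:2] for u,v in c]).astype(np.float32)))
g=[.5907,-.3180]
robot.goto([*g,.12],R(111.07)); robot.servo_line([*g,.0145],speed=.12); print(robot.read_force())
robot.move_gripper(0.05); print('grip',robot.read_grip_width()*88,robot.read_finger_force(),robot.read_force())
robot.servo_line([*g,.2],speed=.15)
robot.goto([.4843,.0508,.19],R(177)); robot.dwell(.3)
print(robot.read_force(),robot.read_position(),robot.read_grip_width()*88,robot.read_t())
snap('wrist','w5');snap('side','d5');snap('scene','s5')
a=cv2.imread('pics/s5.png')[130:290,300:500];b=cv2.imread('pics/d5.png')[120:280,200:400]
cv2.imwrite('pics/m5.png',np.hstack([cv2.resize(a,None,fx=2,fy=2.5),cv2.resize(b,None,fx=2,fy=2.5)]))
E
```

```text
scene half ((0.48887142539024353, 0.05027575045824051), (0.11223405599594116, 0.07401998341083527), 87.09614562988281)
[ 0.61334455 -0.39839036  0.51356622]
grip 15.75139330867674 29.999326765537262 [-0.36431345  0.57429133  0.63335006]
[ 0.7338656   0.00269908 -2.28555703] [0.48447968 0.0502829  0.18982112] 15.678839829521621 25.325
```

View pics/m5.png

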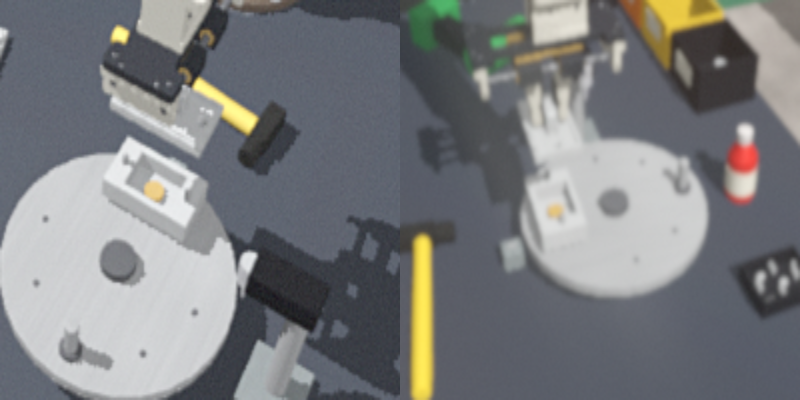

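View pics/w5.png

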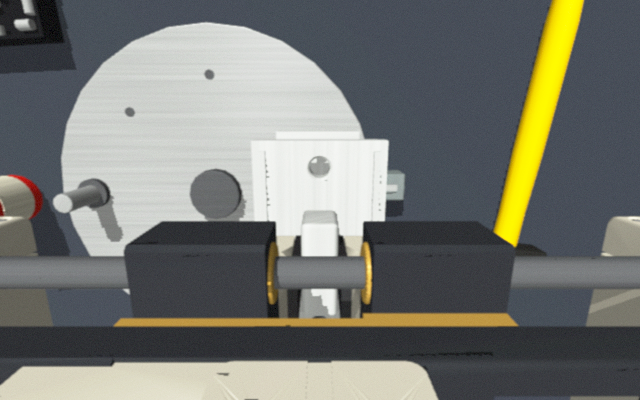

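The side-by-side crops show the cover level, held over the half at the front station. In the wrist view, a cover hole at (319,166) has a dowel tip visible inside it.

```bash
python3 - <<'E'
from h import *
C=cam('wrist');p=cv2.imread('pics/w5.png')
g=p.min(2)[150:184,300:340]
for r in g[4:28,6:34]: print(' '.join('%3d'%v for v in r))
t=robot.read_position();Rt=robot.read_tcp_rot();print(t,Rt[:,0])
hole=t+Rt[:,0]*.042;print('hole exp',hole)
for z in(.1853,.092,.085):print(z,ray(C,319,166,z),ray(C,320,166,z),ray(C,319,167,z))
E
```

```text
239 238 238 237 238 238 238 236 235 235 236 237 235 235 237 238 238 240 240 240 238 236 238 238 238 239 238 240
238 239 240 238 237 238 238 236 232 231 231 227 224 217 223 228 232 236 239 240 239 238 238 238 239 240 240 241
238 239 239 240 238 239 235 227 215 196 184 166 165 165 171 179 192 214 227 233 236 239 240 239 238 237 240 241
240 240 239 239 239 235 221 188 160 156 154 149 147 152 154 158 166 173 187 204 224 233 238 239 239 238 240 241
240 240 239 239 233 222 184 160 168 186 180 159 154 156 152 154 156 159 168 181 199 223 233 237 239 238 240 239
239 239 238 235 221 187 165 186 220 230 206 164 152 155 153 154 152 155 156 167 179 203 222 235 241 239 240 241
240 239 235 224 185 170 190 219 235 236 212 167 150 150 151 151 151 150 152 161 183 199 209 224 236 238 239 243
239 237 226 197 168 190 219 231 233 229 206 162 151 152 153 151 152 155 159 177 202 212 205 217 227 237 238 242
239 235 217 172 159 186 208 212 212 209 182 155 151 149 154 155 152 160 173 195 204 207 201 207 221 234 239 241
238 230 199 160 153 162 167 170 171 164 163 153 150 153 156 158 160 156 159 167 168 169 177 
[... 1350 characters left out ...]
7 237 240 242
239 238 237 233 228 223 220 210 192 181 179 181 187 188 190 192 193 200 217 228 237 240 239 240 238 238 239 240
238 239 238 238 236 230 225 223 218 203 203 199 200 200 205 208 218 226 236 242 241 241 236 239 237 236 239 241
[0.48438182 0.05056623 0.18992392] [-5.29488796e-02 -9.98597220e-01  9.37510154e-05]
hole exp [0.48215797 0.00862515 0.18992786]
0.1853 [0.48115584 0.00773864 0.1853    ] [0.48068226 0.00776347 0.1853    ] [0.48118071 0.00821432 0.1853    ]
0.092 [0.4817265  0.02070068 0.092     ] [0.48098089 0.02073977 0.092     ] [0.48176565 0.02144958 0.092     ]
0.085 [0.48176931 0.02167318 0.085     ] [0.4810033  0.02171334 0.085     ] [0.48180954 0.02244258 0.085     ]
```

The hole shows up about 1.0/0.9 mm off its expected place. That matches the known camera bias, so the cover sits true in the hand and the target holds. Next is a guarded descent.

```bash
python3 - <<'E'
from h import *
robot.servo_line([.4843,.0508,.112],speed=.08); robot.dwell(.2)
f0=np.array(robot.read_force()); print(f0,robot.read_position())
for z in np.arange(.108,.0915,-.002):
    robot.servo_line([.4843,.0508,z],speed=.03); robot.dwell(.1); f=np.array(robot.read_force())-f0
    print(round(z,4),f.round(1),np.round(robot.read_position(),4),np.round(robot.read_ft_torque(),2))
    if f[2]>9 or np.hypot(f[0],f[1])>12: print('stop');break
print(robot.read_t())
snap('wrist','w6')
E
```

```text
[-0.15706642 -0.08737009 -2.53117841] [0.48453947 0.05091423 0.11244394]
0.108 [ 0.4  0.5 -0. ] [0.4843 0.0508 0.1079] [ 0.11 -0.01  0.02]
0.106 [0.3 0.1 1. ] [0.4843 0.0508 0.106 ] [ 0.05 -0.05 -0.  ]
0.104 [-0.5  0.3 -0.1] [0.4843 0.0508 0.104 ] [ 0.07 -0.04  0.01]
0.102 [ 2.5 -0.5 -0.4] [0.4846 0.0509 0.102 ] [-0.11 -0.76 -0.03]
0.1 [ 3.2 -0.5 -1.5] [0.4847 0.0509 0.1001] [-0.23 -1.42 -0.03]
0.098 [ 5.3 -1.8 -1.2] [0.4846 0.0509 0.0981] [-0.41 -2.01 -0.05]
0.096 [ 5.9 -1.1 -0.1] [0.4847 0.0509 0.096 ] [-0.51 -2.21 -0.08]
0.094 [ 6.2 -1.9  0.6] [0.4847 0.0509 0.094 ] [-0.57 -2.13 -0.12]
0.092 [ 4.6 -1.7  6.1] [0.4848 0.0509 0.0924] [-0.58 -1.7  -0.16]
29.9833
```

It is on the dowels and touched the rim at z ≈ 0.0925. I ease 0.6 mm in +x to relieve the side load, then press.

```bash
python3 - <<'E'
from h import *
f0=np.array([-.16,-.09,-2.53])
robot.servo_line([.4849,.0507,.092],speed=.03); robot.dwell(.3); print((np.array(robot.read_force())-f0).round(1))
for z in np.arange(.090,.0785,-.001):
    robot.servo_line([.4849,.0507,z],speed=.03); robot.dwell(.15); f=np.array(robot.read_force())-f0
    print(round(z,4),f.round(1),np.round(robot.read_position(),4),np.round(robot.read_ft_torque(),2))
    if f[2]>22: break
print(robot.read_t(),robot.read_grip_width()*88,robot.read_finger_force())
snap('wrist','w7');snap('side','d7');snap('scene','s7')
a=cv2.imread('pics/s7.png')[130:290,300:500];b=cv2.imread('pics/w7.png')[90:250,200:440]
cv2.imwrite('pics/m7.png',np.hstack([cv2.resize(a,(400,400)),cv2.resize(b,(400,400))]))
E
```

```text
[ 2.9 -1.1  6.3]
0.09 [1.1 0.1 8. ] [0.4848 0.0507 0.0901] [ 0.03 -0.5  -0.  ]
0.089 [ 0.5 -0.6  9.1] [0.4847 0.0507 0.0892] [ 0.05 -0.33  0.01]
0.088 [ 0.9  0.2 10. ] [0.4848 0.0507 0.0883] [ 0.1  -0.12  0.02]
0.087 [-0.9  0.2 11. ] [0.4848 0.0507 0.0874] [0.08 0.   0.05]
0.086 [-0.2  0.4 12.5] [0.4848 0.0507 0.0865] [ 0.08  0.15 -0.03]
0.085 [-4.2  0.1 22.1] [0.4848 0.0506 0.0863] [0.11 1.6  0.02]
32.9833 16.09050832003607 30.003127455711365
```

View pics/m7.png

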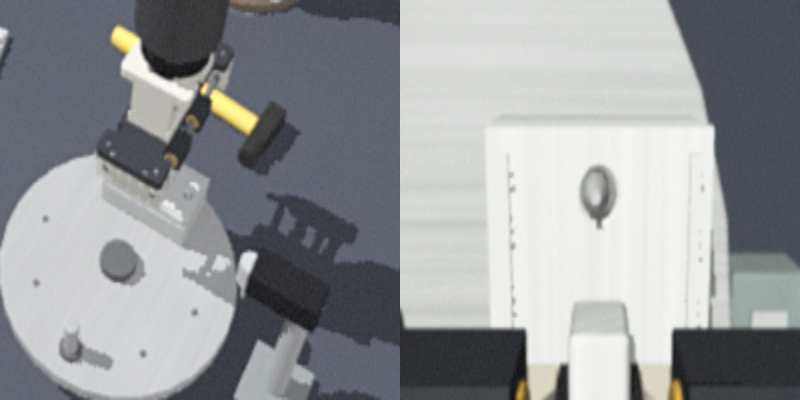

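The cover sits flush with the dowel through its hole. The force jump after 6.1 mm of travel shows the nest has bottomed. I back off slightly to about 16 N and hand in.

```bash
python3 - <<'E'
from h import *
robot.servo_line([.4849,.0507,.0855],speed=.02); robot.dwell(.5)
print(np.round(robot.read_force(),1),np.round(robot.read_position(),4),robot.read_ft_torque(),robot.read_t())
print(robot.job_done())
E
```

```text
[-2.5 -1.2 13.6] [0.4848 0.0507 0.0863] [0.08940743 0.87458072 0.00860477] 33.8833
the job is handed in; nothing more can be done
None
```

I handed the job in at about 34 s with the turntable one click anticlockwise at the front station, the long cover on both dowels, and the pair held down at about 16 N with the nest on its stop; no verdict came back.

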